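# Load a specimen carrier under the stage retainer

## Robot

A 7-joint arm with a two-finger parallel gripper is mounted at the origin on the work surface. World frame = base frame: x ahead of the robot, y to its left, z up, the work surface at z = 0. Lengths are in m, angles in rad, forces in N, time in s.
With the tool pointing down it reaches from about 0.425 to 1.025 m from the base axis. Payload 3.6 kg.
Tool frame: the origin (TCP) lies midway between the tips of the shut fingers; the grasp point (between the pads) lies 19 mm behind it; z points along the fingers, y is the line along which they close (so a half turn about z gives the same grasp; the last joint's range is limited). The gripper opens to 85 mm and grips with 20 to 120 N. Pads are 22 mm wide; open, the fingers measure 114 mm over their backs; the gripper's body (76 mm by 85 mm) begins 54 mm behind the grasp point. The pads swing forward as they close: fully open they stand 13 mm farther back than shut.
Start: joints at [-1.321, 0.591, 0.048, 1.609, -0.033, 0.943, -0.034], TCP at [0.244, 0.683, 0.199] pointing down, gripper open.
Joint ranges: [-2.69, 2.69], [-0.47, 2.24], [-1.27, 1.36], [0.19, 2.51], [-1.53, 4.68], [0.08, 2.07], [-3.09, 3.09]. Speed limits (rad/s): [2.57, 2.57, 3.14, 3.14, 3.14, 3.14, 3.14].

## Interface

Orientations are given as a unit quaternion [x, y, z, w].
In Python, from cell import monitor, read_camera, camera_params, ctrl gives the robot as it stands.
- The arm moves only by the tool jog_arm, never from a script. Its argument "rows" is a list of rows, each an object with "slide": the shift along the tool's x, y, z in m, a list of three; "dr": the turn, a rotation vector about the tool's x, y, z in rad, a list of three. A call has 1 to 5 rows; each row shifts and turns the commanded pose from where the row before left it, along the tool's axes as they then stand; what a row does not reach is not made up. A row lasts 1/12 s, in which the tool goes at most 41.7 mm and 7.16 degrees, less where a joint would pass 70% of its speed; a pose out of reach is approached as far as the arm can. A call with a gripper value outside its range is refused whole. "jaw" is the finger opening in m, from 0 to 0.0854, set as the call begins (left out, the last holds). The fingers move at their own pace and stop on an object; "squeeze" is the grip in N (left out, the last holds). Time passes only in rows, so rows that do not move let the fingers close. It gives the time, the measured TCP pose, the force, the opening and the grip force at its end, in the units of the state.
- monitor.state(): the state, without advancing time (a new reading comes with each control period).
- read_camera(name): name is "scene" or "top"; returns the picture (400x640x3 uint8, blue, green, red); there is no depth.
- camera_params(name): a dict with "intrinsics" (3x3 intrinsics, pixels), "distortion" ([k1, k2, p1, p2, k3] as OpenCV has them; the pictures are not rectified), "xyz" and "rotation" of the camera in the world. Camera axes: x right, y down, z forward; pixel columns grow to the right and rows downward; lengths in m; the calibration is good to about 2 mm. A picture is of the moment at which its call begins. camera_params takes no time and is no camera call.
- ctrl.hand_in(): hands the job in; it is judged then, once.
The state is a dict: "time_s": time; "qpos": joint angles; "joint_vel": joint speeds; "joint_efforts": joint torques, N m; "ee_pos": TCP position; "eef_rot": TCP orientation; "force": force on the tool from outside, world axes, zero at the start; "wrist_torque": the same for the moment, N m; "grip_width": finger opening in m; "grasp_force": force on a finger pad.
Only numpy, scipy, OpenCV 4.12 (cv2) and the standard library are available. Lean on these libraries where they do the work, as an engineer would, in place of code of your own. Each camera call takes 0.05 s, during which the arm holds its last target. There are 200 camera calls.

## Task

Take the specimen carrier with the orange grip out of the red rack, set it on the microscope stage and slide it nose first under the overhanging retainer until it is fully home: its spring plunger pushed right in and the nose up against the firm stop hidden inside. Feel for the stop and push gently, because its depth is set differently each time, then let go of the carrier. Leave the blue carrier and the other things on the bench alone.

Things in the scene. Friction and masses are not known exactly. Their poses are not given: they have to be found in the camera images.
- carrier_grip (a point): centre of the orange grip post of the carrier to load. Post 22 mm along x, 20 along y, 44 tall; this point is 18 mm below its top, 34 mm above the carrier's underside. It stands on a steel plate (see carrier). +x points to the nose (front edge), 78 mm ahead of this point; the rear edge is 22 mm behind it. z is up. Pinch the post from above across y.
- carrier_nose (a point): middle of the front edge of that carrier's plate, at its underside; axes as for the grip
- spare_grip (a point): centre of the blue grip post of the spare carrier, the same in every size; leave it lying in the rack
- mouth (a point): middle of the yellow front edge of the overhang, at the height of the stage floor (40 mm above the bench). +x points level into the pocket, the way the carrier slides; z up. The flat floor in front (x -130 to 0 mm) is 116 mm wide. Flared guides 10.5 mm tall narrow from about 77 mm apart at x = -28 to 59 mm at x = 0
- stop: dark steel housing 20 x 107 x 30 mm closing the back of the pocket; origin on the stage floor, 80 mm inside the mouth. It carries the hidden stop, whose place is not measured: it meets the nose 18 to 43 mm inside the mouth. A light plunger (0.3 to 1.3 N) stands 5 mm out from it; behind that the stop is stiff hard rubber, 8 N per mm (it springs back). Friction holds the carrier there when let go
- stage: microscope stage unit, 230 x 130 mm, fixed to the bench; origin on the bench below the mouth, axes as the mouth. Its pocket is a straight channel 59 mm wide from the mouth inwards, ceiling 10.5 mm above the floor; the overhang above it is 8 mm thick (top 18.5 mm above the floor) and 80 mm long in x
- carrier: the orange carrier: steel plate 100 mm long (x), 56 wide (y), 8 thick, with the grip post on it, about 0.53 kg; origin in the middle of the plate's underside, +x to the nose 50 mm ahead. The nose is 52 mm wide over its first 6 mm
- rack: red tray 130 mm (x) by 190 mm (y) with two bays side by side in y, walls 12 mm high, its floor 5 mm above the bench; holds the orange and the blue carrier, either in either bay, noses to its +x; fixed to the bench
- oil: small amber bottle, 32 mm across, 75 mm tall; bystander
- objective: steel objective lens standing up, 32 mm across, 58 mm tall; bystander
- jar: clear jar, 60 mm across, 70 mm tall; bystander
- slidebox: white box 100 x 170 x 35 mm; bystander
- pen: black pen, 130 mm; bystander
There are look-alikes about, which are no part of the job. What is shaped like the carrier but yellow is not meant.

How it is judged:
On the way, in this order (a step that is already met when the one before it is completed fails the run):
1. the orange carrier is lifted out of the rack (height (world z) of carrier_grip above 0.06 m), for 0.1 s.
2. its nose is slid at least 8 mm under the overhang (x of carrier_nose in the frame of mouth above 0.008 m and z of carrier_nose in the frame of mouth between -0.003 and 0.004 m), for 0.1 s.
At the end, for the whole second after the job is handed in: The orange carrier lies flat (within 3 degrees) and straight (within 5 degrees) on the stage floor in the pocket under the overhang, at rest and released, pressed home: the hidden plunger is pushed in to within about 1.8 mm of the firm stop (it presses on the nose with more than 0.95 N) (contact force between carrier and stop above 0.95 N and x of carrier_nose in the frame of mouth above 0.014 m and z of carrier_nose in the frame of mouth below 0.003 m and angle between the x axis of carrier_nose and the x axis of mouth, either way round below 0.09 rad and angle between carrier's own z axis and vertical below 0.05 rad and linear speed of carrier below 0.01 m/s and contact force between carrier and the fingers below 0.1 N); the robot touches nothing.
It fails at once if the carrier is pressed against the hidden stop with more than 20 N (contact force between carrier and stop above 20 N).
It fails at once if the blue carrier is moved by more than 15 mm (distance of spare_grip from where it was at the start of the episode above 0.015 m).
It fails at once if another thing on the bench is moved by more than 20 mm (distance of any of oil, objective, jar, slidebox, pen from where it was at the start of the episode above 0.02 m).
It also fails if it takes over 45 s, if anything falls off the work surface, if the arm or the gripper's body presses on something with over 40 N, if the wrist force passes 120 N, or if a joint passes its speed limit or range.

## Working session

There is one attempt and no reset: what is moved stays moved. The work goes in short steps, Python scripts to look and compute and a tool call to move; the robot and the scene stay as the last step left them, time stands still between calls to the robot, and variables do not carry over. Pictures are saved under pics/ and viewed, at most 10 in all, crops included, and the job is handed in when it is done.

Besides the shell and the picture viewer there is one more tool, called after "Call:" by a JSON object that holds its "api" and its "payload". jog_arm: Moves the arm, as the interface text tells. Its arguments: {"type":"object","properties":{"rows":{"type":"array","items":{"type":"object","properties":{"slide":{"type":"array","items":{"type":"number"}},"dr":{"type":"array","items":{"type":"number"}}}}},"jaw":{"type":"number"},"squeeze":{"type":"number"}},"required":["rows"]}

```bash
mkdir -p pics
python3 - <<'E'
from cell import monitor, read_camera, camera_params
import cv2
print(monitor.state())
for n in("scene","top"):
    cv2.imwrite(f"pics/{n}0.png",read_camera(n)); print(n,camera_params(n))
E
```

```text
{'time_s': 0.0, 'qpos': array([-1.32049619,  0.59209829,  0.04828299,  1.60983766, -0.03331533,
        0.94274121, -0.03367614]), 'joint_vel': array([ 0.00067473,  0.00145871,  0.00052345, -0.00292367, -0.00035564,
       -0.00027506,  0.00025372]), 'joint_efforts': array([-2.05870156e-04, -5.48705399e+01,  1.54648874e+00, -1.98123121e+01,
        9.31949238e-03,  8.70615011e-03, -3.23527061e-06]), 'ee_pos': array([0.24404726, 0.68171214, 0.1973499 ]), 'eef_rot': array([ 1.71000933e-01,  9.85270207e-01, -1.13096144e-03, -1.42981475e-04]), 'force': array([ 0.03275023,  0.1838908 , -0.4890176 ]), 'wrist_torque': array([ 0.01645405, -0.02023542,  0.01259982]), 'grasp_force': 0.0, 'grip_width': 0.08564256498568149}
scene {'intrinsics': array([[435.0395716 ,   0.        , 321.25111481],
       [  0.        , 435.0395716 , 200.16646683],
       [  0.        ,   0.        ,   1.        ]]), 'distortion': array([-0.03241399,  0.        ,  0.        ,  0.        ,  0.        ]), 'xyz': array([ 1.36621985, -0.24210142,  0.8705485 ]), 'rotation': array([ 0.75876649,  0.51643011, -0.22393746, -0.3277581 ])}
top {'intrinsics': array([[368.18374911,   0.        , 321.44941468],
       [  0.        , 368.18374911, 199.51083337],
       [  0.        ,   0.        ,   1.        ]]), 'distortion': array([0.01497585, 0.        , 0.        , 0.        , 0.        ]), 'xyz': array([0.47578889, 0.07252924, 1.14225828]), 'rotation': array([ 0.71555014, -0.69755526,  0.02455766, -0.02831211])}
```

View pics/scene0.png

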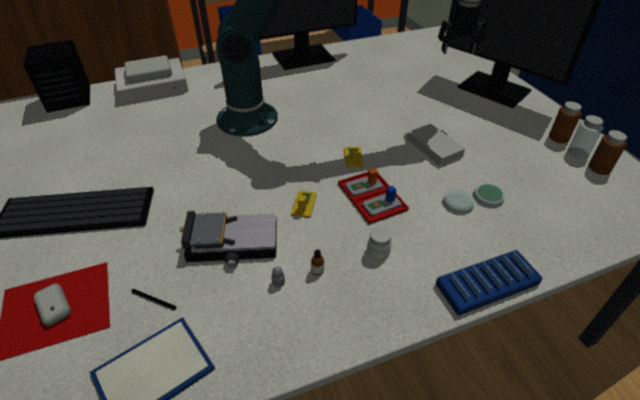

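View pics/top0.png

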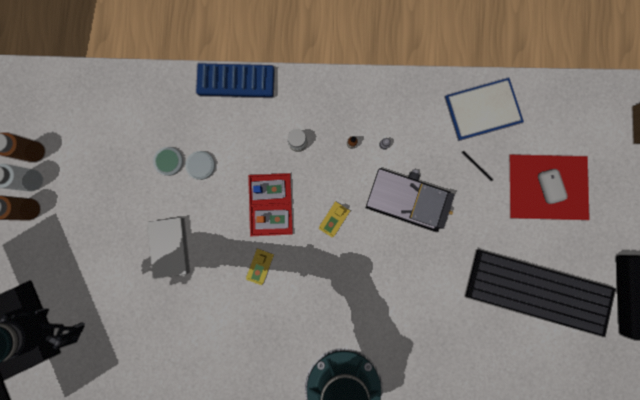

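The scene view has the rack at about (372,195) and the stage at (230,235). In the top view they are at (271,205) and (410,200), with the orange post at about (270,218). I'll enlarge both areas.

```bash
cat > h.py <<'E'
import numpy as np, cv2
from scipy.spatial.transform import Rotation as R
from cell import camera_params
P={n:camera_params(n) for n in("scene","top")}
def ray(n,uv):
    p=P[n]; u=cv2.undistortPoints(np.array([[uv]],float),p["intrinsics"],p["distortion"])[0,0]
    d=R.from_quat(p["rotation"]).apply([*u,1]); return np.array(p["xyz"]),d/np.linalg.norm(d)
def onz(n,uv,z):
    o,d=ray(n,uv); return o+d*(z-o[2])/d[2]
def tri(a,b):
    (o,d),(q,e)=ray("scene",a),ray("top",b)
    s=np.linalg.lstsq(np.c_[d,-e],q-o,rcond=None)[0]; x,y=o+s[0]*d,q+s[1]*e
    return (x+y)/2,np.linalg.norm(x-y)
def proj(n,X):
    p=P[n]; r=R.from_quat(p["rotation"]).inv(); 
    return cv2.projectPoints(np.atleast_2d(X).astype(float),r.as_rotvec(),-r.apply(p["xyz"]),p["intrinsics"],p["distortion"])[0][:,0]
def mont(ims,boxes,out):
    t=[]
    for n,x,y in boxes:
        c=cv2.resize(ims[n][y:y+75,x:x+100],(400,300),interpolation=cv2.INTER_CUBIC)
        c=cv2.convertScaleAbs(c,alpha=1.3)
        for i in range(0,100,10): cv2.line(c,(i*4,0),(i*4,5 if i%50 else 12),(0,255,0),1)
        for i in range(0,75,10): cv2.line(c,(0,i*4),(5 if i%50 else 12,i*4),(0,255,0),1)
        t.append(c)
    cv2.imwrite(out,np.vstack([np.hstack(t[:2]),np.hstack(t[2:])]))
E
python3 - <<'E'
from h import *
ims={n:cv2.imread(f"pics/{n}0.png") for n in P}
mont(ims,[("top",230,165),("top",360,155),("scene",325,155),("scene",180,195)],"pics/m0.png")
E
```

```text
(no output)
```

View pics/m0.png

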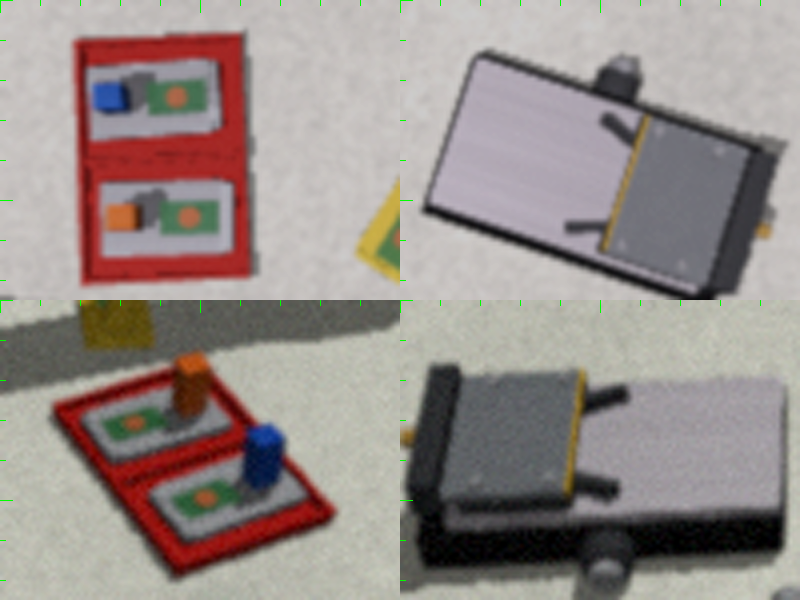

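The crops show the rack's noses pointing image right, with the orange carrier in the lower bay (post top at about (260.5,219) in the top view). The stage mouth's yellow edge runs from (421.7,184) to (411,217.5) in the top view, and the pocket opens away from the bare floor. Next I'll fit the poses from both views.

Run:
```python
from h import *
from scipy.optimize import least_squares
T=lambda x,y,bx,by:(bx+x/4-.4,by+y/4-.4)
# stage corners
t=lambda x,y:T(x,y,360,155); s=lambda x,y:T(x,y,180,195)
pairs={"edge+y?":(s(169,193),t(247,116)),"edgeB":(s(183,71),t(204,250)),"fl near":(s(783-400,212),t(82,52)),"fl far":(s(383,79),t(24,208))}
for k,(a,b) in pairs.items(): print(k,*[np.round(v,4) for v in tri(a,b)])
e1,e2=onz("top",t(247,116),.0585),onz("top",t(204,250),.0585)
f1,f2=onz("top",t(82,52),.04),onz("top",t(24,208),.04)
print("top-only edge mid",(e1+e2)/2,"len",np.linalg.norm(e1-e2),"floor mid",(f1+f2)/2,"len",np.linalg.norm(f1-f2), "dist",np.linalg.norm(((e1+e2-f1-f2)/2)[:2]))
d=((e1+e2)-(f1+f2))[:2]; print("yaw",np.arctan2(d[1],d[0]),"perp yaw", np.arctan2(*(e2-e1)[[1,0]])+np.pi/2, np.arctan2(*(f2-f1)[[1,0]])+np.pi/2)
e1,e2=onz("scene",s(169,193),.0585),onz("scene",s(183,71),.0585);f1,f2=onz("scene",s(383,212),.04),onz("scene",s(383,79),.04)
print("scene edge mid",(e1+e2)/2,"floor mid",(f1+f2)/2)
d=((e1+e2)-(f1+f2))[:2]; print("yaw",np.arctan2(d[1],d[0]))
t=lambda x,y:T(x,y,230,165); s=lambda x,y:T(x,y-300,325,155)
print("orange top",tri(s(192,361),t(122,216)),"blue top",tri(s(263,433),t(109,96)))
pl=[onz("top",t(*p),.013) for p in((98,184),(232,180),(236,250),(102,258))]; print("plate ctr",np.mean(pl,0),[np.round(p,4) for p in pl])
d=pl[1]+pl[2]-pl[0]-pl[3]; print("yaw",np.arctan2(d[1],d[0]))
rk=[onz("top",t(*p),.012) for p in((76,40),(244,34),(252,277),(84,284))]; print("rack ctr",np.mean(rk,0))
d=rk[1]+rk[2]-rk[0]-rk[3]; print("yaw",np.arctan2(d[1],d[0])); d=rk[0]+rk[1]-rk[2]-rk[3]; print("yaw side",np.arctan2(d[1],d[0])-np.pi/2)
```

```text
edge+y? [ 0.6122 -0.2133  0.0564] 0.0036
edgeB [ 0.5122 -0.1819  0.0591] 0.0032
fl near [ 0.6604 -0.0922  0.039 ] 0.0062
fl far [ 0.5411 -0.0536  0.0312] 0.0015
top-only edge mid [ 0.56163876 -0.19907673  0.0585    ] len 0.1044149230820901 floor mid [ 0.5998411  -0.07418254  0.04      ] len 0.12608008119835812 dist 0.13060618870631172
yaw -1.8676366638972022 perp yaw 4.411824871635918 4.375073706090751
scene edge mid [ 0.56360706 -0.19604966  0.0585    ] floor mid [ 0.60624418 -0.07224157  0.04      ]
yaw -1.9024563838584214
orange top (array([0.49666389, 0.25966462, 0.05928269]), np.float64(0.0032517666473660303)) blue top (array([0.58494333, 0.27237273, 0.057338  ]), np.float64(0.001904274040290093))
plate ctr [0.49631058 0.23153844 0.013     ] [array([0.521 , 0.2854, 0.013 ]), array([0.5266, 0.1827, 0.013 ]), array([0.4732, 0.1779, 0.013 ]), array([0.4645, 0.2801, 0.013 ])]
yaw -1.5008235361848459
rack ctr [0.54228956 0.235637   0.012     ]
yaw -1.506768887419832
yaw side -1.5020069159554976
```

Call:
{"api": "jog_arm", "payload": {"rows": [{"slide": [-0.027,-0.0224,0]},{"slide": [-0.027,-0.0224,0]},{"slide": [-0.027,-0.0224,0]},{"slide": [-0.027,-0.0224,0]},{"slide": [-0.027,-0.0224,0]}], "jaw": 0.055}}

```text
validation failed for argument at $.ro...
```

Call:
{"api": "jog_arm", "payload": {"rows": [{"slide": [-0.027,-0.0224,0]},{"slide": [-0.027,-0.0224,0]},{"slide": [-0.027,-0.0224,0]},{"slide": [-0.027,-0.0224,0]},{"slide": [-0.027,-0.0224,0]}]}}

```text
validation failed for argument at $.ro...
```

Call:
{"api": "jog_arm", "payload": {"rows": [{"slide": [-0.027,-0.0224,0]},{"slide": [-0.027,-0.0224,0]},{"slide": [-0.027,-0.0224,0]},{"slide": [-0.027,-0.0224,0]},{"dr": [0,0,0.116]}]}}

```text
validation failed for argument at $.ro...
```

Call:
{"api": "jog_arm", "payload": {"rows": [{"dr": [0,0,0.116]},{"dr": [0,0,0.116]},{"dr": [0,0,0.116]},{"dr": [0,0,0.116]},{"dr": [0,0,0.116]}]}}

```text
validation failed for argument at $.ro...
```

Call:
{"api": "jog_arm", "payload": {"rows": [{"dr": [0,0,0.116]},{"dr": [0,0,0.116]},{"dr": [0,0,0.116]},{"dr": [0,0,0.116]},{"slide": [0,0,0]}]}}

```text
validation failed for argument at $.ro...
```

```bash
cat >> h.py <<'E'
def to(target,yaw):
    "tool-frame slide and dr to bring TCP to target with tool x at yaw, pointing down"
    from cell import monitor
    s=monitor.state(); r=R.from_quat(s["eef_rot"])
    w=R.from_matrix(np.array([[np.cos(yaw),np.sin(yaw),0],[np.sin(yaw),-np.cos(yaw),0],[0,0,-1]]))
    X=r.as_matrix()[:,0]
    print("t",round(s["time_s"],2),"p",np.round(s["ee_pos"],4),"yaw",round(np.arctan2(X[1],X[0]),4),"F",np.round(s["force"],2),"w",round(s["grip_width"],4),"g",s["grasp_force"])
    print("slide",np.round(r.inv().apply(np.array(target)-s["ee_pos"]),4),"dr",np.round((r.inv()*w).as_rotvec(),4), "slide in wanted axes",np.round(w.inv().apply(np.array(target)-s["ee_pos"]),4))
E
python3 -c "
from h import *
to([.4957,.2596,.021],1.638)"
```

```text
t 0.1 p [0.2441 0.6818 0.1974] yaw 2.7979 F [ 0.1  -1.05  0.3 ] w 0.0852 g 0.0
slide [-0.3791 -0.3123  0.1772] dr [-0.0017  0.0013  1.1599] slide in wanted axes [-0.4381  0.2227  0.1764]
```

Each row seems to need both keys, so I'll retry with both given.

Call:
{"api": "jog_arm", "payload": {"rows": [{"slide": [-0.027,-0.0224,0],"dr": [0,0,0]},{"slide": [-0.027,-0.0224,0],"dr": [0,0,0]},{"slide": [-0.027,-0.0224,0],"dr": [0,0,0]},{"slide": [-0.027,-0.0224,0],"dr": [0,0,0]},{"slide": [-0.027,-0.0224,0],"dr": [0,0,0]}], "jaw": 0.055}}

```text
time_s: 0.52
ee_pos: [0.3341, 0.5297, 0.198]
eef_rot: [0.171, 0.985, -0.001, -0.0]
force: [0.5, -0.7, -0.5]
grip_width: 0.055
grasp_force: 0.0
```

Call:
{"api": "jog_arm", "payload": {"rows": [{"slide": [-0.027,-0.0224,0],"dr": [0,0,0]},{"slide": [-0.027,-0.0224,0],"dr": [0,0,0]},{"slide": [-0.027,-0.0224,0],"dr": [0,0,0]},{"slide": [-0.027,-0.0224,0],"dr": [0,0,0]},{"slide": [-0.027,-0.0224,0],"dr": [0,0,0]}]}}

```text
time_s: 0.93
ee_pos: [0.4234, 0.3789, 0.1982]
eef_rot: [0.171, 0.985, -0.0, -0.0]
force: [0.6, 0.0, -0.1]
grip_width: 0.0551
grasp_force: 0.0
```

Call:
{"api": "jog_arm", "payload": {"rows": [{"slide": [-0.027,-0.0224,0],"dr": [0,0,0]},{"slide": [-0.027,-0.0224,0],"dr": [0,0,0]},{"slide": [-0.027,-0.0224,0],"dr": [0,0,0]},{"slide": [-0.027,-0.0224,0],"dr": [0,0,0]},{"slide": [0,0,0],"dr": [0,0,0.116]}]}}

```text
time_s: 1.35
ee_pos: [0.4991, 0.25, 0.1985]
eef_rot: [0.235, 0.972, -0.002, 0.002]
force: [0.1, -0.3, -0.9]
grip_width: 0.055
grasp_force: 0.0
```

Call:
{"api": "jog_arm", "payload": {"rows": [{"slide": [0,0,0],"dr": [0,0,0.116]},{"slide": [0,0,0],"dr": [0,0,0.116]},{"slide": [0,0,0],"dr": [0,0,0.116]},{"slide": [0,0,0],"dr": [0,0,0.116]},{"slide": [0,0,0],"dr": [0,0,0.116]}]}}

```text
time_s: 1.77
ee_pos: [0.4942, 0.2597, 0.1981]
eef_rot: [0.499, 0.866, -0.0, -0.0]
force: [-0.6, 0.0, 0.4]
grip_width: 0.0552
grasp_force: 0.0
```

Call:
{"api": "jog_arm", "payload": {"rows": [{"slide": [0,0,0],"dr": [0,0,0.116]},{"slide": [0,0,0],"dr": [0,0,0.116]},{"slide": [0,0,0],"dr": [0,0,0.116]},{"slide": [0,0,0],"dr": [0,0,0.116]},{"slide": [0,0,0],"dr": [0,0,0]}]}}

```text
time_s: 2.18
ee_pos: [0.4941, 0.2599, 0.1981]
eef_rot: [0.684, 0.73, -0.001, 0.0]
force: [0.4, -1.3, -0.4]
grip_width: 0.0547
grasp_force: 0.0
```

```bash
python3 -c "
from h import *
to([.4957,.2596,.021],1.638)"
```

```text
t 2.18 p [0.4941 0.2599 0.1981] yaw 1.6362 F [ 0.44 -1.33 -0.38] w 0.0547 g 0.0
slide [-0.0003  0.0017  0.1771] dr [-0.0006  0.0008 -0.0018] slide in wanted axes [-0.0004  0.0016  0.1771]
```

Call:
{"api": "jog_arm", "payload": {"rows": [{"slide": [0,0.0016,0.03],"dr": [0,0,0]},{"slide": [0,0,0.03],"dr": [0,0,0]},{"slide": [0,0,0.03],"dr": [0,0,0]},{"slide": [0,0,0.025],"dr": [0,0,0]},{"slide": [0,0,0.017],"dr": [0,0,0]}]}}

```text
time_s: 2.6
ee_pos: [0.4946, 0.2595, 0.064]
eef_rot: [0.682, 0.732, -0.002, -0.001]
force: [0.3, 0.4, 0.5]
grip_width: 0.0553
grasp_force: 0.0
```

Run:
```python
from h import *
from cell import read_camera
ims={n:read_camera(n) for n in P}
to([.4957,.2596,.021],1.638)
mont(ims,[("top",230,165),("top",230,180),("scene",325,155),("scene",330,130)],"pics/m1.png")
```

```text
t 2.7 p [0.4937 0.2589 0.0637] yaw 1.6405 F [-0.15 -0.76  0.13] w 0.0549 g 0.0
slide [0.0007 0.0023 0.0427] dr [-0.006   0.0027  0.0025] slide in wanted axes [0.0005 0.0021 0.0427]
```

View pics/m1.png

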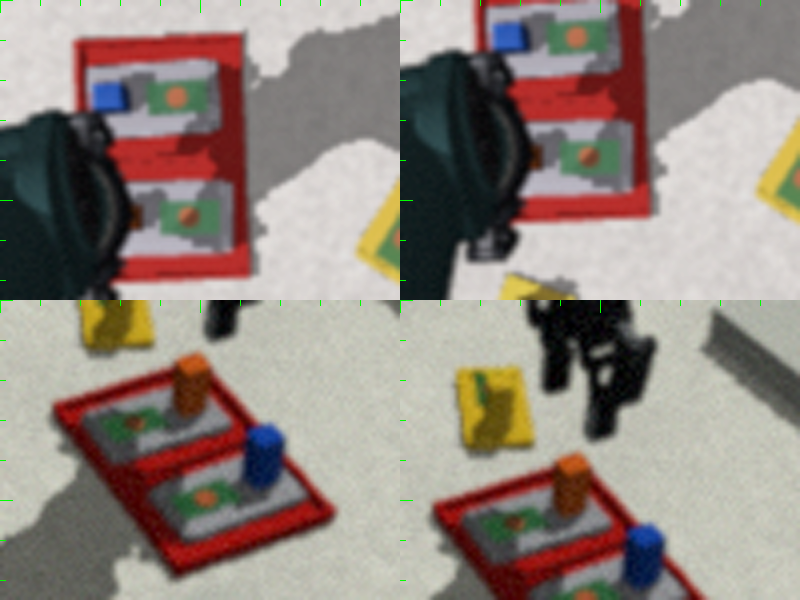

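The top view shows the hand covering the post. In the scene view the fingertips sit at about (369,152) and (380,164), straddling the post top at (373,170). I'll check that against the projection.

Run:
```python
from h import *
for z in(.064,.072,.08): print(z,proj("scene",[[.494-.035,.259,z],[.494+.035,.259,z]]).round(1).tolist())
print(proj("scene",[[.4957,.2596,.057]]),proj("top",[[.4957,.2596,.057]]))
```

```text
0.064 [[366.4, 161.3], [377.0, 175.3]]
0.072 [[366.5, 159.2], [377.2, 173.2]]
0.08 [[366.7, 157.1], [377.4, 171.0]]
[[371.82131466 170.32824787]] [[259.73086701 218.7235165 ]]
```

Call:
{"api": "jog_arm", "payload": {"rows": [{"slide": [0,0.001,0.02],"dr": [0,0,0]},{"slide": [0,0,0.01],"dr": [0,0,0]},{"slide": [0,0,0],"dr": [0,0,0]}]}}

```text
time_s: 2.95
ee_pos: [0.4963, 0.2598, 0.0356]
eef_rot: [0.683, 0.731, -0.001, -0.001]
force: [0.8, 0.5, -0.2]
grip_width: 0.0553
grasp_force: 0.0
```

Run:
```python
from h import *
from cell import read_camera
im=read_camera("scene")
to([.4957,.2596,.021],1.638)
cv2.imwrite("pics/s2.png",cv2.resize(im[130:205,325:425],(800,600),interpolation=cv2.INTER_CUBIC))
```

```text
t 3.0 p [0.4968 0.26   0.0365] yaw 1.6387 F [-0.36  0.    0.9 ] w 0.055 g 0.0
slide [-0.0003 -0.0011  0.0155] dr [-0.0012  0.0003  0.0007] slide in wanted axes [-0.0003 -0.0011  0.0155]
```

View pics/s2.png

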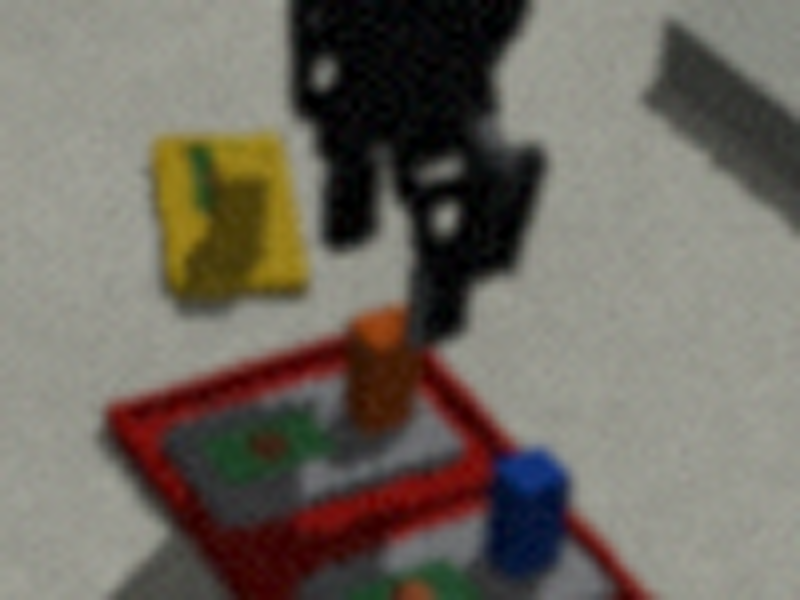

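Run:
```python
from h import *
print("start tips",proj("scene",[[.244+s*.337*.043,.682+s*.941*.043,z] for z in(.197,.21,.225) for s in(-1,1)]).round(1).tolist())
g=cv2.cvtColor(cv2.imread("pics/scene0.png"),cv2.COLOR_BGR2GRAY)
for v in range(34,62,2): print(v,"".join("#" if x<45 else "." for x in g[v,430:500]))
print("now tip z=.0365..", [ (z,proj("scene",[[.4968+s*.03,.26,z] for s in(-1,1)]).round(1).tolist()) for z in(.0365,.045,.06,.07)])
```

```text
start tips [[441.1, 65.9], [466.1, 65.6], [441.8, 62.3], [467.0, 62.0], [442.7, 58.0], [468.0, 57.8]]
34 .........#####..######################################################
36 .........#############################################################
38 .........#############################################################
40 ...........###########################################################
42 .............#########################################################
44 .............#########################################################
46 ............######..##################################################
48 ............####..........############################################
50 .............###................######################################
52 ..............#.......................################################
54 ............................................##########################
56 ..................................................####################
58 ........................................................##############
60 ...............................................................#######
now tip z=.0365.. [(0.0365, [[367.2, 169.9], [376.1, 182.0]]), (0.045, [[367.4, 167.7], [376.4, 179.8]]), (0.06, [[367.7, 163.8], [376.8, 175.8]]), (0.07, [[368.0, 161.2], [377.1, 173.2]])]
```

The visible fingertips look about 30 mm higher than the reported TCP, so I'll go to nominal depth and look again before closing.

Call:
{"api": "jog_arm", "payload": {"rows": [{"slide": [0,0,0.008],"dr": [0,0,0]},{"slide": [0,0,0.006],"dr": [0,0,0]},{"slide": [0,0,0],"dr": [0,0,0]}]}}

```text
time_s: 3.25
ee_pos: [0.4968, 0.2601, 0.0221]
eef_rot: [0.683, 0.731, -0.0, -0.0]
force: [0.3, -1.0, 0.2]
grip_width: 0.0554
grasp_force: 0.0
```

Run:
```python
from h import *
from cell import read_camera
im=read_camera("scene");it=read_camera("top")
to([.4957,.2596,.021],1.638)
f=lambda a:cv2.convertScaleAbs(cv2.resize(a,(400,600),interpolation=cv2.INTER_CUBIC),alpha=2)
cv2.imwrite("pics/s3.png",np.hstack([f(im[145:205,350:390]),f(it[180:255,240:290])]))
```

```text
t 3.35 p [0.4971 0.2601 0.0226] yaw 1.638 F [ 0.53  0.64 -0.05] w 0.0551 g 0.0
slide [-0.0004 -0.0014  0.0016] dr [-0.0001 -0.      0.    ] slide in wanted axes [-0.0004 -0.0014  0.0016]
```

View pics/s3.png

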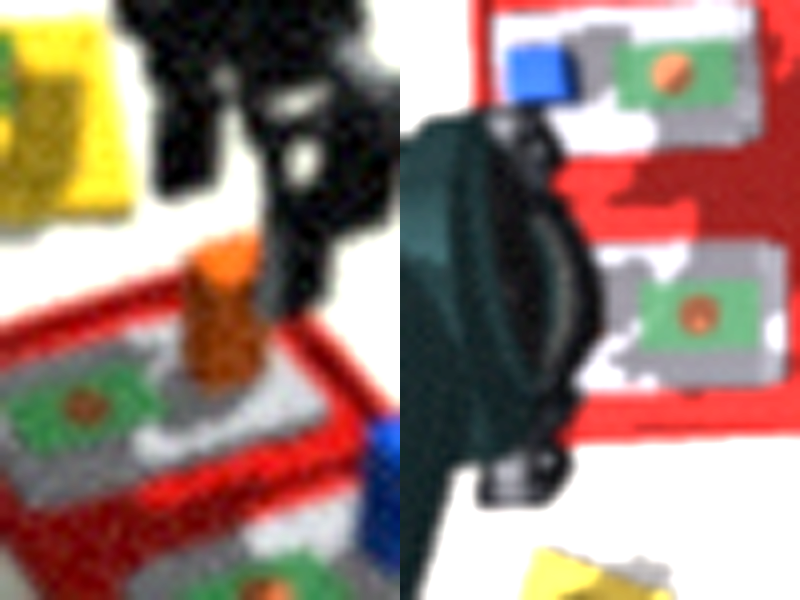

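The left view puts the tips (379,176.5) and (368.5,164) level with the post top (372,171), higher than the reported TCP implies. I'll feel downward in small steps to settle it.

Call:
{"api": "jog_arm", "payload": {"rows": [{"slide": [0,-0.0014,0.003],"dr": [0,0,0]},{"slide": [0,0,0.003],"dr": [0,0,0]},{"slide": [0,0,0.002],"dr": [0,0,0]},{"slide": [0,0,0],"dr": [0,0,0]}]}}

```text
time_s: 3.68
ee_pos: [0.4954, 0.2599, 0.0141]
eef_rot: [0.683, 0.73, -0.0, -0.0]
force: [-1.8, -0.1, -0.4]
grip_width: 0.0553
grasp_force: 0.0
```

Call:
{"api": "jog_arm", "payload": {"rows": [{"slide": [0,0,0.002],"dr": [0,0,0]},{"slide": [0,0,0.002],"dr": [0,0,0]},{"slide": [0,0,0],"dr": [0,0,0]}]}}

```text
time_s: 3.93
ee_pos: [0.4956, 0.2599, 0.0101]
eef_rot: [0.683, 0.73, -0.0, -0.0]
force: [0.1, 0.5, 0.1]
grip_width: 0.055
grasp_force: 0.0
```

Call:
{"api": "jog_arm", "payload": {"rows": [{"slide": [0,0,0.0015],"dr": [0,0,0]},{"slide": [0,0,0.0015],"dr": [0,0,0]},{"slide": [0,0,0],"dr": [0,0,0]}]}}

```text
time_s: 4.18
ee_pos: [0.4956, 0.26, 0.0073]
eef_rot: [0.683, 0.73, -0.0, -0.0]
force: [0.1, -0.7, 0.5]
grip_width: 0.0553
grasp_force: 0.0
```

Call:
{"api": "jog_arm", "payload": {"rows": [{"slide": [0,0,0.0015],"dr": [0,0,0]},{"slide": [0,0,0.0015],"dr": [0,0,0]},{"slide": [0,0,0],"dr": [0,0,0]}]}}

```text
time_s: 4.43
ee_pos: [0.4956, 0.2599, 0.0043]
eef_rot: [0.683, 0.73, -0.0, -0.0]
force: [0.6, -0.2, -0.6]
grip_width: 0.0549
grasp_force: 0.0
```

Call:
{"api": "jog_arm", "payload": {"rows": [{"slide": [0,0,-0.005],"dr": [0,0,0]},{"slide": [0,0,-0.005],"dr": [0,0,0]}]}}

```text
time_s: 4.6
ee_pos: [0.4955, 0.2598, 0.0147]
eef_rot: [0.683, 0.73, -0.0, -0.0]
force: [0.1, -0.4, 0.2]
grip_width: 0.0551
grasp_force: 0.0
```

Call:
{"api": "jog_arm", "payload": {"rows": [{"slide": [0,0,0],"dr": [0,0,0]},{"slide": [0,0,0],"dr": [0,0,0]},{"slide": [0,0,0],"dr": [0,0,0]},{"slide": [0,0,0],"dr": [0,0,0]}], "jaw": 0.01, "squeeze": 20}}

```text
time_s: 4.93
ee_pos: [0.4961, 0.2602, 0.0149]
eef_rot: [0.683, 0.73, 0.0, 0.0]
force: [0.2, 0.1, 3.7]
grip_width: 0.0195
grasp_force: 21.8
```

Run:
```python
from h import *
from cell import read_camera
im=read_camera("scene")
to([.4957,.2596,.021],1.638)
f=lambda a:cv2.convertScaleAbs(cv2.resize(a,(640,480),interpolation=cv2.INTER_CUBIC),alpha=1.8)
cv2.imwrite("pics/s4.png",f(im[140:200,340:420]))
```

```text
t 4.98 p [0.4961 0.2602 0.0149] yaw 1.6373 F [-0.11 -0.38  3.97] w 0.019 g 21.877827644348145
slide [-0.0006 -0.0005 -0.0061] dr [ 0.0006 -0.0005 -0.0007] slide in wanted axes [-0.0006 -0.0005 -0.0061]
```

View pics/s4.png

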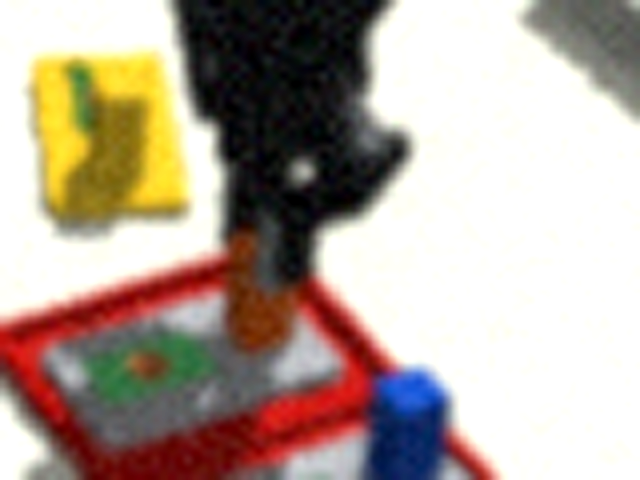

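The fingers now pinch the orange post at about mid-height (width 19.5 mm, tip near (375,175)). I'll squeeze harder and lift.

Call:
{"api": "jog_arm", "payload": {"rows": [{"slide": [0,0,0],"dr": [0,0,0]},{"slide": [0,0,0],"dr": [0,0,0]},{"slide": [0,0,-0.003],"dr": [0,0,0]},{"slide": [0,0,-0.006],"dr": [0,0,0]},{"slide": [0,0,-0.008],"dr": [0,0,0]}], "squeeze": 90}}

```text
time_s: 5.4
ee_pos: [0.4942, 0.2593, 0.0308]
eef_rot: [0.683, 0.73, -0.002, -0.001]
force: [0.1, -0.4, -4.4]
grip_width: 0.0171
grasp_force: 88.3
```

Call:
{"api": "jog_arm", "payload": {"rows": [{"slide": [0,0,-0.015],"dr": [0,0,0]},{"slide": [0,0,-0.02],"dr": [0,0,0]},{"slide": [0,0,-0.025],"dr": [0,0,0]},{"slide": [0,0,-0.02],"dr": [0,0,0]},{"slide": [0,0,0],"dr": [0,0,0]}]}}

```text
time_s: 5.82
ee_pos: [0.4981, 0.2609, 0.1151]
eef_rot: [0.683, 0.73, 0.003, 0.001]
force: [1.0, 0.8, -5.2]
grip_width: 0.0168
grasp_force: 88.6
```

Run:
```python
from h import *
from cell import read_camera
im=read_camera("scene");it=read_camera("top")
to([.4957,.2596,.021],1.638)
f=lambda a:cv2.convertScaleAbs(cv2.resize(a,(400,600),interpolation=cv2.INTER_CUBIC),alpha=1.5)
cv2.imwrite("pics/s5.png",np.hstack([f(im[110:200,340:400]),f(it[180:255,240:290])]))
```

```text
t 5.92 p [0.4956 0.2602 0.1118] yaw 1.6382 F [-0.34  0.04 -5.16] w 0.017 g 88.58150839805603
slide [-0.0007  0.      0.0908] dr [ 0.0007 -0.0006  0.0002] slide in wanted axes [-0.0006  0.0001  0.0908]
```

View pics/s5.png

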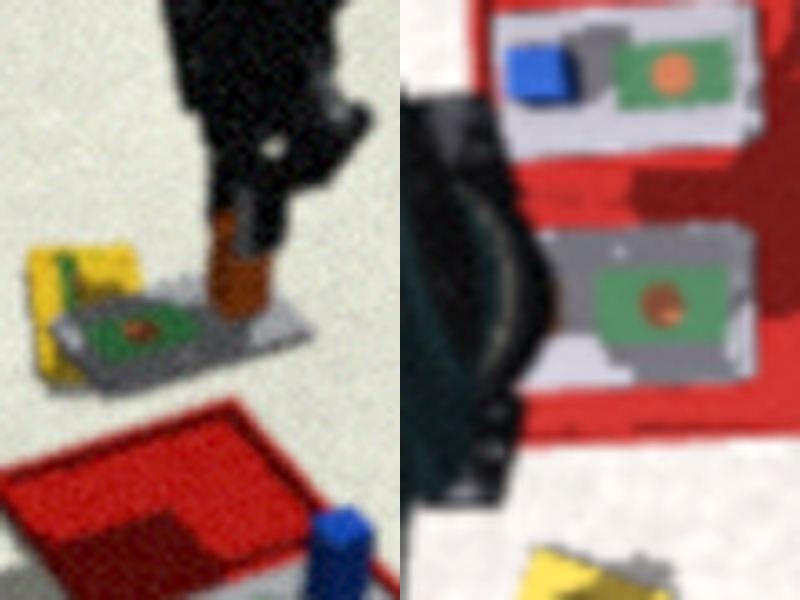

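The carrier hangs level in the gripper, clear of the rack, with its nose corners at about (284.4,208.5) and (284.4,227.3) in the top view. The force reads its weight, 5.2 N. Next I'll refine the grasp offset and the mouth pose numerically.

Run:
```python
from h import *
a,b=onz("top",(284.2,208.3),.110),onz("top",(284.2,227.1),.110); print("nose",(a+b)/2,np.linalg.norm(a-b),"perp yaw",np.arctan2(*(b-a)[[1,0]])+np.pi/2-2*np.pi)
# yellow edge line
for n,(x0,y0,w,h) in {"top":(405,175,25,50),"scene":(218,208,12,40)}.items():
    c=cv2.imread(f"pics/{n}0.png")[y0:y0+h,x0:x0+w].astype(float)
    s=np.clip((c[...,1]+c[...,2])/2-c[...,0]-25,0,None); pts=[]
    for i in range(h):
        if s[i].sum()>40: pts.append((x0+(s[i]*np.arange(w)).sum()/s[i].sum(),y0+i))
    pts=np.array(pts); k=np.polyfit(pts[:,1],pts[:,0],1); r=pts[:,0]-np.polyval(k,pts[:,1]); g=abs(r)<1
    k=np.polyfit(pts[g,1],pts[g,0],1); v0,v1=pts[g,1].min(),pts[g,1].max()
    A,B=[onz(n,(np.polyval(k,v),v),.0545) for v in(v0,v1)]
    d=A-B if A[0]>B[0] else B-A
    print(n,"n",g.sum(),"rows",v0,v1,"res",r[g].std(),A.round(4),B.round(4),"mid",((A+B)/2).round(4),"len",np.linalg.norm(d),"into yaw",np.arctan2(d[1],d[0])-np.pi/2)
# stage long edges: light floor vs dark side, top view, front part
g=cv2.cvtColor(cv2.imread("pics/top0.png"),cv2.COLOR_BGR2GRAY).astype(float)
for side in(0,1):
    pts=[]
    for u in range(385,408):
        vc=170+(u-380)*.27+(17 if 1 else 0)
        vs=np.arange(vc,vc+30*(1 if side else -1),.25*(1 if side else -1))
        p=cv2.remap(g.astype(np.float32),np.full((1,len(vs)),u,np.float32),vs[None].astype(np.float32),cv2.INTER_LINEAR)[0]
        i=np.argmin(np.diff(cv2.GaussianBlur(p[None],(9,1),0)[0])); pts.append((u,vs[i]))
    pts=np.array(pts);k=np.polyfit(pts[:,0],pts[:,1],1);r=pts[:,1]-np.polyval(k,pts[:,0]);q=abs(r)<1;k=np.polyfit(pts[q,0],pts[q,1],1)
    A,B=[onz("top",(u,np.polyval(k,u)),.04) for u in(385,407)]; d=B-A
    print("side",side,q.sum(),A.round(4),B.round(4),"yaw",np.arctan2(d[1],d[0]))
```

```text
nose [0.49937779 0.18203283 0.11      ] 0.05262566327164119 perp yaw -7.820634499878305Traceback (most recent call last):
  File "<stdin>", line 9, in <module>
IndexError: too many indices for array: array is 1-dimensional, but 2 were indexed
```

Run:
```python
from h import *
for n,(x0,y0,w,h) in {"top":(407,180,20,42),"scene":(218,208,12,40)}.items():
    c=cv2.imread(f"pics/{n}0.png")[y0:y0+h,x0:x0+w].astype(float)
    s=np.clip(c[...,2]-c[...,0]-25,0,None); pts=[]
    print(n,s.max(), s.max(1).astype(int).tolist())
    for i in range(h):
        if s[i].max()>15: pts.append((x0+(s[i]*np.arange(w)).sum()/s[i].sum(),y0+i))
    pts=np.array(pts); k=np.polyfit(pts[:,1],pts[:,0],1); r=pts[:,0]-np.polyval(k,pts[:,1]); g=abs(r)<1
    k=np.polyfit(pts[g,1],pts[g,0],1); v0,v1=pts[g,1].min(),pts[g,1].max()
    A,B=[onz(n,(np.polyval(k,v),v),.0545) for v in(v0,v1)]
    d=A-B if A[0]>B[0] else B-A
    print(n,"n",g.sum(),"rows",v0,v1,"res",r[g].std(),A.round(4),B.round(4),"mid",((A+B)/2).round(4),"len",np.linalg.norm(d),"into yaw",np.arctan2(d[1],d[0])-np.pi/2)
g=cv2.cvtColor(cv2.imread("pics/top0.png"),cv2.COLOR_BGR2GRAY).astype(np.float32)
for side in(0,1):
    pts=[]
    for u in range(385,408):
        vc=187+(u-380)*.27; sg=1 if side else -1
        vs=np.arange(vc,vc+30*sg,.25*sg,dtype=np.float32)
        p=cv2.remap(g,np.full((1,len(vs)),u,np.float32),vs[None],cv2.INTER_LINEAR)
        pts.append((u,vs[np.argmin(np.diff(cv2.GaussianBlur(p,(9,1),0)[0])[4:-4])+4]))
    pts=np.array(pts);k=np.polyfit(pts[:,0],pts[:,1],1);r=pts[:,1]-np.polyval(k,pts[:,0]);q=abs(r)<1;k=np.polyfit(pts[q,0],pts[q,1],1)
    A,B=[onz("top",(u,np.polyval(k,u)),.04) for u in(385,407)]; d=B-A
    print("side",side,q.sum(),A.round(4),B.round(4),"yaw",np.arctan2(d[1],d[0]))
```

```text
top 38.0 [0, 0, 0, 0, 22, 30, 26, 32, 30, 25, 32, 29, 24, 24, 34, 27, 24, 35, 27, 24, 38, 29, 20, 30, 27, 21, 30, 29, 28, 29, 25, 24, 29, 24, 20, 33, 26, 3, 0, 0, 0, 0]
top n 33 rows 184.0 216.0 res 0.09913687364022382 [ 0.6108 -0.2152  0.0545] [ 0.5152 -0.1848  0.0545] mid [ 0.563  -0.2     0.0545] len 0.10036458555316367 into yaw -1.8784415470954967
scene 49.0 [0, 0, 0, 0, 20, 41, 48, 45, 39, 34, 28, 42, 43, 46, 41, 41, 30, 34, 38, 42, 49, 48, 42, 33, 24, 31, 38, 41, 48, 48, 47, 47, 41, 36, 28, 9, 0, 0, 0, 0]
scene n 31 rows 212.0 242.0 res 0.12674410898031246 [ 0.5067 -0.1801  0.0545] [ 0.608  -0.2121  0.0545] mid [ 0.5573 -0.1961  0.0545] len 0.10629479940496614 into yaw -1.8767362622413488
side 0 23 [ 0.6493 -0.1099  0.04  ] [ 0.6285 -0.1763  0.04  ] yaw -1.8744867169470218
side 1 23 [ 0.5272 -0.1115  0.04  ] [ 0.5066 -0.1773  0.04  ] yaw -1.8734826815033303
```

Call:
{"api": "jog_arm", "payload": {"rows": [{"slide": [-0.0136,0.0031,0],"dr": [0,0,0]},{"slide": [-0.0236,0.0051,0],"dr": [0,0,0]},{"slide": [-0.0236,0.0051,0],"dr": [0,0,0]},{"slide": [-0.0236,0.0051,0],"dr": [0,0,0]},{"slide": [-0.0236,0.0051,0],"dr": [0,0,0]}]}}

```text
time_s: 6.33
ee_pos: [0.525, 0.1513, 0.1096]
eef_rot: [0.683, 0.73, -0.002, -0.001]
force: [-0.7, -0.7, -4.8]
grip_width: 0.0173
grasp_force: 88.6
```

Call:
{"api": "jog_arm", "payload": {"rows": [{"slide": [-0.0236,0.0051,0],"dr": [0,0,0]},{"slide": [-0.0236,0.0051,0],"dr": [0,0,0]},{"slide": [-0.0236,0.0051,0],"dr": [0,0,0]},{"slide": [-0.0236,0.0051,0],"dr": [0,0,0]},{"slide": [-0.0236,0.0051,0],"dr": [0,0,0]}]}}

```text
time_s: 6.75
ee_pos: [0.558, 0.0354, 0.1095]
eef_rot: [0.683, 0.73, -0.002, -0.001]
force: [0.8, 1.3, -4.6]
grip_width: 0.0171
grasp_force: 88.6
```

Call:
{"api": "jog_arm", "payload": {"rows": [{"slide": [-0.0236,0.0051,0],"dr": [0,0,0]},{"slide": [-0.0236,0.0051,0],"dr": [0,0,0]},{"slide": [-0.0236,0.0051,0],"dr": [0,0,0]},{"slide": [-0.0236,0.0051,0],"dr": [0,0,0]},{"slide": [-0.0136,0.0031,0],"dr": [0,0,0]}]}}

```text
time_s: 7.17
ee_pos: [0.5892, -0.0733, 0.1098]
eef_rot: [0.685, 0.729, -0.002, -0.0]
force: [-0.3, -0.4, -3.9]
grip_width: 0.0171
grasp_force: 88.6
```

Call:
{"api": "jog_arm", "payload": {"rows": [{"slide": [0,0,0],"dr": [0,0,0.0745]},{"slide": [0,0,0],"dr": [0,0,0.0745]},{"slide": [0,0,0],"dr": [0,0,0.0745]},{"slide": [0,0,0],"dr": [0,0,0.0745]},{"slide": [0,0,0],"dr": [0,0,0.0745]}]}}

```text
time_s: 7.58
ee_pos: [0.5888, -0.0683, 0.1099]
eef_rot: [0.808, 0.59, -0.001, -0.001]
force: [-0.1, -0.9, -4.3]
grip_width: 0.0168
grasp_force: 88.5
```

Call:
{"api": "jog_arm", "payload": {"rows": [{"slide": [0,0,0],"dr": [0,0,0]},{"slide": [0,0,0],"dr": [0,0,0]}]}}

```text
time_s: 7.75
ee_pos: [0.5893, -0.0681, 0.1103]
eef_rot: [0.806, 0.592, -0.001, -0.001]
force: [0.5, 0.1, -5.0]
grip_width: 0.0171
grasp_force: 88.6
```

```bash
python3 -c "
from h import *
to([.5961,-.0881,.056],1.2656)"
```

```text
t 7.75 p [ 0.5893 -0.0681  0.1103] yaw 1.2675 F [ 0.49  0.13 -5.03] w 0.0171 g 88.56167435646057
slide [-0.017   0.0126  0.0543] dr [-0.0026  0.0008  0.0019] slide in wanted axes [-0.017   0.0125  0.0543]
```

Call:
{"api": "jog_arm", "payload": {"rows": [{"slide": [-0.008,0.006,0],"dr": [-0.0026,0,0.0019]},{"slide": [-0.009,0.0065,0.008],"dr": [0,0,0]},{"slide": [0,0,0.016],"dr": [0,0,0]},{"slide": [0,0,0.016],"dr": [0,0,0]},{"slide": [0,0,0],"dr": [0,0,0]}]}}

```text
time_s: 8.17
ee_pos: [0.5952, -0.0898, 0.0685]
eef_rot: [0.807, 0.59, -0.001, -0.001]
force: [-0.8, 0.9, -5.8]
grip_width: 0.0169
grasp_force: 89.0
```

Run:
```python
from h import *
from cell import read_camera
im=read_camera("scene");it=read_camera("top")
to([.5961,-.0881,.056],1.2656)
f=lambda a:cv2.convertScaleAbs(cv2.resize(a,(800,300),interpolation=cv2.INTER_CUBIC),alpha=1.6)
cv2.imwrite("pics/s6.png",np.vstack([f(im[201:246,175:295]),f(it[175:220,350:470])]))
```

```text
t 8.27 p [ 0.5968 -0.0896  0.0708] yaw 1.2626 F [-0.75 -0.26 -4.87] w 0.0171 g 89.03433680534363
slide [ 0.0012 -0.0011  0.0148] dr [ 0.0011  0.0008 -0.003 ] slide in wanted axes [ 0.0012 -0.0011  0.0148]
```

View pics/s6.png

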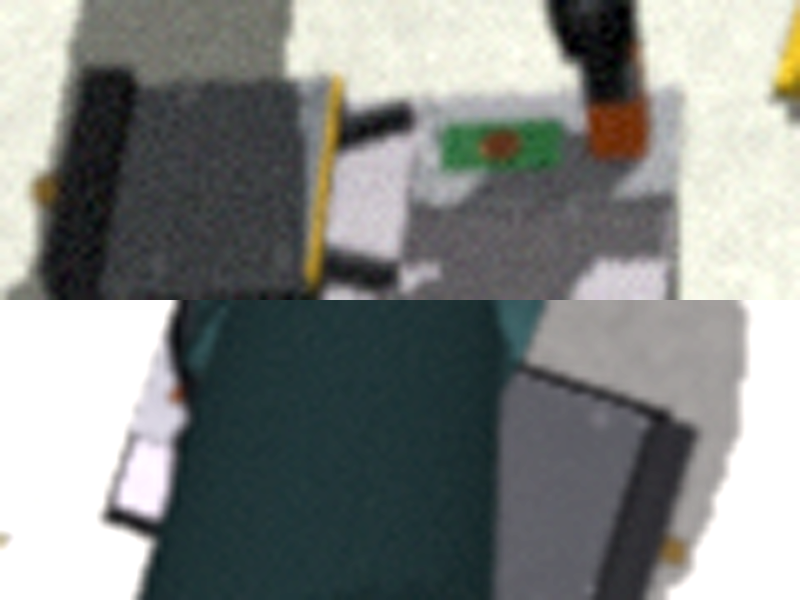

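The scene crop shows the carrier hovering over the stage floor, in line with the guides and about 40 mm short of the yellow edge. Next I'll lower it until it touches.

Call:
{"api": "jog_arm", "payload": {"rows": [{"slide": [0.001,-0.001,0.006],"dr": [0,0,0]},{"slide": [0,0,0.006],"dr": [0,0,0]},{"slide": [0,0,0.002],"dr": [0,0,0]},{"slide": [0,0,0],"dr": [0,0,0]},{"slide": [0,0,0],"dr": [0,0,0]}]}}

```text
time_s: 8.68
ee_pos: [0.5968, -0.0871, 0.0576]
eef_rot: [0.807, 0.591, 0.001, 0.001]
force: [0.3, -0.1, -4.7]
grip_width: 0.017
grasp_force: 89.0
```

Call:
{"api": "jog_arm", "payload": {"rows": [{"slide": [0,0,0.0015],"dr": [0,0,0]},{"slide": [0,0,0.0015],"dr": [0,0,0]},{"slide": [0,0,0],"dr": [0,0,0]},{"slide": [0,0,0],"dr": [0,0,0]}]}}

```text
time_s: 9.02
ee_pos: [0.5967, -0.0871, 0.0545]
eef_rot: [0.807, 0.591, 0.001, 0.001]
force: [0.5, -0.5, -4.4]
grip_width: 0.017
grasp_force: 89.0
```

Call:
{"api": "jog_arm", "payload": {"rows": [{"slide": [0,0,0.001],"dr": [0,0,0]},{"slide": [0,0,0.001],"dr": [0,0,0]},{"slide": [0,0,0.0005],"dr": [0,0,0]},{"slide": [0,0,0],"dr": [0,0,0]}]}}

```text
time_s: 9.35
ee_pos: [0.5966, -0.0871, 0.0519]
eef_rot: [0.807, 0.591, 0.001, 0.001]
force: [0.1, -0.5, -4.7]
grip_width: 0.0171
grasp_force: 89.0
```

Call:
{"api": "jog_arm", "payload": {"rows": [{"slide": [0,0,0.0007],"dr": [0,0,0]},{"slide": [0,0,0],"dr": [0,0,0]},{"slide": [0,0,0],"dr": [0,0,0]}]}}

```text
time_s: 9.6
ee_pos: [0.5967, -0.0872, 0.0513]
eef_rot: [0.807, 0.591, 0.001, 0.001]
force: [-0.5, -0.6, -5.3]
grip_width: 0.0172
grasp_force: 89.0
```

Call:
{"api": "jog_arm", "payload": {"rows": [{"slide": [0,0,0.0007],"dr": [0,0,0]},{"slide": [0,0,0],"dr": [0,0,0]},{"slide": [0,0,0],"dr": [0,0,0]}]}}

```text
time_s: 9.85
ee_pos: [0.5969, -0.0872, 0.0507]
eef_rot: [0.807, 0.591, 0.001, 0.001]
force: [-0.3, -0.2, -3.9]
grip_width: 0.0171
grasp_force: 89.2
```

Call:
{"api": "jog_arm", "payload": {"rows": [{"slide": [0,0,0.0007],"dr": [0,0,0]},{"slide": [0,0,0],"dr": [0,0,0]},{"slide": [0,0,0],"dr": [0,0,0]}]}}

```text
time_s: 10.1
ee_pos: [0.5971, -0.087, 0.0503]
eef_rot: [0.807, 0.591, 0.001, 0.001]
force: [-0.9, 1.2, -0.7]
grip_width: 0.017
grasp_force: 89.5
```

Call:
{"api": "jog_arm", "payload": {"rows": [{"slide": [0,0,0.0007],"dr": [0,0,0]},{"slide": [0,0,0],"dr": [0,0,0]},{"slide": [0,0,0],"dr": [0,0,0]}]}}

```text
time_s: 10.35
ee_pos: [0.5971, -0.087, 0.0502]
eef_rot: [0.807, 0.591, 0.001, 0.001]
force: [-1.1, 1.1, 6.2]
grip_width: 0.017
grasp_force: 90.4
```

Call:
{"api": "jog_arm", "payload": {"rows": [{"slide": [0,0,-0.0006],"dr": [0,0,0]},{"slide": [-0.003,0,0],"dr": [0,0,0]},{"slide": [-0.004,0,0],"dr": [0,0,0]},{"slide": [-0.004,0,0],"dr": [0,0,0]},{"slide": [0,0,0],"dr": [0,0,0]}]}}

```text
time_s: 10.77
ee_pos: [0.5942, -0.0984, 0.0503]
eef_rot: [0.807, 0.59, 0.001, 0.002]
force: [0.7, 3.0, 3.1]
grip_width: 0.0168
grasp_force: 90.0
```

Call:
{"api": "jog_arm", "payload": {"rows": [{"slide": [-0.004,0,0],"dr": [0,0,0]},{"slide": [-0.004,0,0],"dr": [0,0,0]},{"slide": [-0.004,0,0],"dr": [0,0,0]},{"slide": [0,0,0],"dr": [0,0,0]}]}}

```text
time_s: 11.1
ee_pos: [0.5904, -0.1098, 0.0502]
eef_rot: [0.807, 0.59, 0.001, 0.002]
force: [0.3, 4.0, 4.0]
grip_width: 0.0172
grasp_force: 90.2
```

Call:
{"api": "jog_arm", "payload": {"rows": [{"slide": [-0.003,0,0],"dr": [0,0,0]},{"slide": [-0.003,0,0],"dr": [0,0,0]},{"slide": [-0.003,0,0],"dr": [0,0,0]},{"slide": [0,0,0],"dr": [0,0,0]}]}}

```text
time_s: 11.43
ee_pos: [0.5878, -0.1176, 0.0502]
eef_rot: [0.807, 0.591, 0.001, 0.001]
force: [1.0, 4.1, 4.4]
grip_width: 0.0172
grasp_force: 90.3
```

Call:
{"api": "jog_arm", "payload": {"rows": [{"slide": [0,0,-0.0007],"dr": [0,0,0]},{"slide": [-0.003,0,0],"dr": [0,0,0]},{"slide": [-0.003,0,0],"dr": [0,0,0]},{"slide": [0,0,0],"dr": [0,0,0]}]}}

```text
time_s: 11.77
ee_pos: [0.5844, -0.1246, 0.0503]
eef_rot: [0.807, 0.59, 0.0, 0.001]
force: [1.4, 1.7, 0.2]
grip_width: 0.0172
grasp_force: 89.7
```

Call:
{"api": "jog_arm", "payload": {"rows": [{"slide": [-0.003,0,0],"dr": [0,0,0]},{"slide": [-0.003,0,0],"dr": [0,0,0]},{"slide": [-0.003,0,0],"dr": [0,0,0]},{"slide": [0,0,0],"dr": [0,0,0]},{"slide": [0,0,0],"dr": [0,0,0]}]}}

```text
time_s: 12.18
ee_pos: [0.5825, -0.1331, 0.0503]
eef_rot: [0.807, 0.59, 0.001, 0.002]
force: [2.1, -0.4, -2.3]
grip_width: 0.0167
grasp_force: 89.4
```

```bash
cat >> h.py <<'E'
def st():
    from cell import monitor
    s=monitor.state(); d=np.array([-.3006,-.9537,0]); n=np.array([.9537,-.3006,0]); p=s["ee_pos"]
    print("t",s["time_s"],"nose x",round(p@d-.0208+.078,4),"lat",round(p@n-.595,4),"z",round(p[2],4),"F along/lat/z",np.round([s["force"]@d,s["force"]@n,s["force"][2]],1),"torq",np.round(s["wrist_torque"],2))
E
python3 -c "
from h import *
st()"
```

```text
t 12.1833 nose x 0.0091 lat 0.0005 z 0.0503 F along/lat/z [-0.2  2.1 -2.3] torq [ 0.2  -0.43  0.12]
```

Call:
{"api": "jog_arm", "payload": {"rows": [{"slide": [-0.002,0.0005,0],"dr": [0,0,0]},{"slide": [-0.002,0,0],"dr": [0,0,0]},{"slide": [-0.002,0,0],"dr": [0,0,0]},{"slide": [0,0,0],"dr": [0,0,0]}]}}

```text
time_s: 12.52
ee_pos: [0.5807, -0.139, 0.0504]
eef_rot: [0.807, 0.59, 0.0, 0.001]
force: [0.5, 0.2, -3.7]
grip_width: 0.0167
grasp_force: 89.3
```

Call:
{"api": "jog_arm", "payload": {"rows": [{"slide": [-0.001,0,0],"dr": [0,0,0]},{"slide": [-0.001,0,0],"dr": [0,0,0]},{"slide": [0,0,0],"dr": [0,0,0]}]}}

```text
time_s: 12.77
ee_pos: [0.5803, -0.1401, 0.0505]
eef_rot: [0.807, 0.59, 0.001, 0.001]
force: [1.8, 0.9, -3.0]
grip_width: 0.0169
grasp_force: 89.3
```

```bash
python3 -c "
from h import *
st()"
```

```text
t 12.7667 nose x 0.0164 lat 0.0005 z 0.0505 F along/lat/z [-1.4  1.4 -3. ] torq [ 0.21 -0.29  0.01]
```

Call:
{"api": "jog_arm", "payload": {"rows": [{"slide": [-0.001,0.0004,0],"dr": [0,0,0]},{"slide": [-0.001,0,0],"dr": [0,0,0]},{"slide": [0,0,0],"dr": [0,0,0]}]}}

```text
time_s: 13.02
ee_pos: [0.5797, -0.1422, 0.0504]
eef_rot: [0.807, 0.59, 0.0, 0.001]
force: [0.6, 0.5, -3.2]
grip_width: 0.0173
grasp_force: 89.3
```

Call:
{"api": "jog_arm", "payload": {"rows": [{"slide": [-0.001,0,0],"dr": [0,0,0]},{"slide": [-0.001,0,0],"dr": [0,0,0]},{"slide": [0,0,0],"dr": [0,0,0]}]}}

```text
time_s: 13.27
ee_pos: [0.5792, -0.1441, 0.0504]
eef_rot: [0.807, 0.59, 0.0, 0.001]
force: [-0.2, 0.9, -4.2]
grip_width: 0.0166
grasp_force: 89.3
```

```bash
python3 -c "
from h import *
st()"
```

```text
t 13.2667 nose x 0.0206 lat 0.0007 z 0.0504 F along/lat/z [-0.8 -0.5 -4.2] torq [ 0.15  0.02 -0.01]
```

Call:
{"api": "jog_arm", "payload": {"rows": [{"slide": [-0.001,0,0],"dr": [0,0,0]},{"slide": [-0.001,0,0],"dr": [0,0,0]},{"slide": [0,0,0],"dr": [0,0,0]}]}}

```text
time_s: 13.52
ee_pos: [0.5788, -0.146, 0.0505]
eef_rot: [0.807, 0.59, 0.001, 0.001]
force: [-0.5, 1.0, -3.9]
grip_width: 0.017
grasp_force: 89.2
```

Call:
{"api": "jog_arm", "payload": {"rows": [{"slide": [-0.001,0,0],"dr": [0,0,0]},{"slide": [-0.001,0,0],"dr": [0,0,0]},{"slide": [0,0,0],"dr": [0,0,0]}]}}

```text
time_s: 13.77
ee_pos: [0.5784, -0.1477, 0.0505]
eef_rot: [0.807, 0.59, 0.001, 0.001]
force: [0.5, 0.3, -3.3]
grip_width: 0.017
grasp_force: 89.2
```

```bash
python3 -c "
from h import *
st()"
```

```text
t 13.7667 nose x 0.0242 lat 0.001 z 0.0505 F along/lat/z [-0.4  0.3 -3.3] torq [ 0.19  0.07 -0.  ]
```

Call:
{"api": "jog_arm", "payload": {"rows": [{"slide": [-0.001,0,0],"dr": [0,0,0]},{"slide": [-0.001,0,0],"dr": [0,0,0]},{"slide": [0,0,0],"dr": [0,0,0]}]}}

```text
time_s: 14.02
ee_pos: [0.5779, -0.1494, 0.0506]
eef_rot: [0.807, 0.59, 0.001, 0.001]
force: [1.3, 1.6, -3.8]
grip_width: 0.0171
grasp_force: 89.3
```

Call:
{"api": "jog_arm", "payload": {"rows": [{"slide": [-0.001,0,0],"dr": [0,0,0]},{"slide": [-0.001,0,0],"dr": [0,0,0]},{"slide": [0,0,0],"dr": [0,0,0]}]}}

```text
time_s: 14.27
ee_pos: [0.5773, -0.1513, 0.0506]
eef_rot: [0.807, 0.591, 0.001, 0.001]
force: [0.5, 2.4, -3.6]
grip_width: 0.0172
grasp_force: 89.3
```

Call:
{"api": "jog_arm", "payload": {"rows": [{"slide": [-0.001,0,0],"dr": [0,0,0]},{"slide": [-0.001,0,0],"dr": [0,0,0]},{"slide": [0,0,0],"dr": [0,0,0]}]}}

```text
time_s: 14.52
ee_pos: [0.577, -0.1523, 0.0506]
eef_rot: [0.807, 0.591, 0.001, 0.001]
force: [0.0, 3.6, -1.9]
grip_width: 0.0169
grasp_force: 89.5
```

```bash
python3 -c "
from h import *
st()"
```

```text
t 14.5167 nose x 0.029 lat 0.001 z 0.0506 F along/lat/z [-3.5 -1.  -1.9] torq [ 0.92 -0.12 -0.02]
```

Call:
{"api": "jog_arm", "payload": {"rows": [{"slide": [-0.0005,0,0],"dr": [0,0,0]},{"slide": [0,0,0],"dr": [0,0,0]},{"slide": [0,0,0],"dr": [0,0,0]}]}}

```text
time_s: 14.77
ee_pos: [0.5769, -0.1524, 0.0506]
eef_rot: [0.807, 0.591, 0.001, 0.0]
force: [0.6, 5.1, -1.1]
grip_width: 0.0172
grasp_force: 89.5
```

Call:
{"api": "jog_arm", "payload": {"rows": [{"slide": [-0.0005,0,0],"dr": [0,0,0]},{"slide": [0,0,0],"dr": [0,0,0]},{"slide": [0,0,0],"dr": [0,0,0]}]}}

```text
time_s: 15.02
ee_pos: [0.5769, -0.1524, 0.0506]
eef_rot: [0.807, 0.591, 0.001, 0.0]
force: [0.7, 5.7, -1.1]
grip_width: 0.0171
grasp_force: 89.5
```

```bash
python3 -c "
from h import *
st()"
```

```text
t 15.0167 nose x 0.0291 lat 0.001 z 0.0506 F along/lat/z [-5.7 -1.  -1.1] torq [ 1.29 -0.2   0.  ]
```

Call:
{"api": "jog_arm", "payload": {"rows": [{"slide": [-0.0005,0,0],"dr": [0,0,0]},{"slide": [-0.0005,0,0],"dr": [0,0,0]},{"slide": [0,0,0],"dr": [0,0,0]},{"slide": [0,0,0],"dr": [0,0,0]}]}}

```text
time_s: 15.35
ee_pos: [0.5769, -0.1525, 0.0507]
eef_rot: [0.806, 0.591, 0.002, -0.0]
force: [0.3, 6.3, 0.4]
grip_width: 0.0172
grasp_force: 89.6
```

```bash
python3 -c "
from h import *
st()"
```

```text
t 15.35 nose x 0.0293 lat 0.001 z 0.0507 F along/lat/z [-6.1 -1.6  0.4] torq [ 1.58 -0.23  0.05]
```

Call:
{"api": "jog_arm", "payload": {"rows": [{"slide": [-0.0005,0,0],"dr": [0,0,0]},{"slide": [-0.0005,0,0],"dr": [0,0,0]},{"slide": [-0.0005,0,0],"dr": [0,0,0]},{"slide": [0,0,0],"dr": [0,0,0]},{"slide": [0,0,0],"dr": [0,0,0]}]}}

```text
time_s: 15.77
ee_pos: [0.5767, -0.1528, 0.0508]
eef_rot: [0.806, 0.592, 0.002, -0.001]
force: [2.4, 8.9, 1.3]
grip_width: 0.0171
grasp_force: 89.8
```

```bash
python3 -c "
from h import *
st()
from cell import monitor
print(R.from_quat(monitor.state()['eef_rot']).as_matrix()[:,2])"
```

```text
t 15.7667 nose x 0.0295 lat 0.0009 z 0.0508 F along/lat/z [-9.2 -0.4  1.3] torq [ 1.95 -0.22 -0.08]
[ 0.00284803  0.00368902 -0.99998914]
```

The force climbs to 9 N with almost no travel, so the nose is on the firm stop. Now I'll let go.

Call:
{"api": "jog_arm", "payload": {"rows": [{"slide": [0,0,0],"dr": [0,0,0]},{"slide": [0,0,0],"dr": [0,0,0]},{"slide": [0,0,0],"dr": [0,0,0]},{"slide": [0,0,0],"dr": [0,0,0]}], "jaw": 0.05}}

```text
time_s: 16.1
ee_pos: [0.5757, -0.1585, 0.0509]
eef_rot: [0.807, 0.59, 0.0, 0.002]
force: [0.8, 0.2, 0.7]
grip_width: 0.0497
grasp_force: 0.0
```

```bash
python3 -c "
from h import *
st()"
```

```text
t 16.1 nose x 0.0353 lat 0.0017 z 0.0509 F along/lat/z [-0.4  0.7  0.7] torq [ 0.02  0.04 -0.02]
```

Fingers are free. To confirm it's home, I'll back off behind the post, shut the fingers and push lightly on the post's rear face.

Call:
{"api": "jog_arm", "payload": {"rows": [{"slide": [0,-0.001,-0.004],"dr": [0,0,0]},{"slide": [0.012,0,-0.003],"dr": [0,0,0]},{"slide": [0.014,0,0],"dr": [0,0,0]},{"slide": [0.014,0,0],"dr": [0,0,0]},{"slide": [0,0,0],"dr": [0,0,0]}]}}

```text
time_s: 16.52
ee_pos: [0.5885, -0.113, 0.0575]
eef_rot: [0.805, 0.593, 0.002, 0.0]
force: [-0.1, 1.3, -0.1]
grip_width: 0.0506
grasp_force: 0.0
```

Call:
{"api": "jog_arm", "payload": {"rows": [{"slide": [0,0,0],"dr": [0,0,0]},{"slide": [0,0,0],"dr": [0,0,0]},{"slide": [0,0,0],"dr": [0,0,0]},{"slide": [0,0,0],"dr": [0,0,0]}], "jaw": 0.0, "squeeze": 20}}

```text
time_s: 16.85
ee_pos: [0.5864, -0.1192, 0.0576]
eef_rot: [0.807, 0.59, 0.0, 0.001]
force: [0.2, 0.1, 0.1]
grip_width: 0.0017
grasp_force: 0.0
```

Run:
```python
from h import *
from cell import read_camera
st()
im=read_camera("scene");it=read_camera("top")
f=lambda a:cv2.convertScaleAbs(cv2.resize(a,(800,300),interpolation=cv2.INTER_CUBIC),alpha=1.6)
cv2.imwrite("pics/s7.png",np.vstack([f(im[201:246,175:295]),f(it[175:220,350:470])]))
```

```text
t 16.85 nose x -0.0054 lat 0.0001 z 0.0576 F along/lat/z [-0.2  0.2  0.1] torq [-0.01 -0.   -0.05]
```

View pics/s7.png

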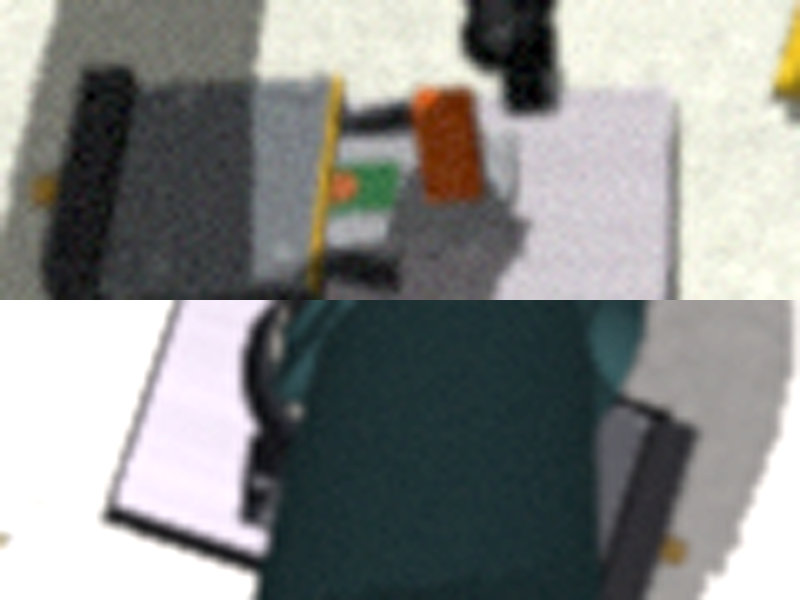

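The carrier sits in the pocket under the overhang, with its post at (450,145) in the scene crop and the shut fingers behind it at (530,105). Next comes the gentle push.

Call:
{"api": "jog_arm", "payload": {"rows": [{"slide": [-0.002,0,0.003],"dr": [0,0,0]},{"slide": [-0.002,0,0.003],"dr": [0,0,0]},{"slide": [-0.002,0,0],"dr": [0,0,0]},{"slide": [-0.002,0,0],"dr": [0,0,0]},{"slide": [0,0,0],"dr": [0,0,0]}]}}

```text
time_s: 17.37
ee_pos: [0.584, -0.1266, 0.0515]
eef_rot: [0.807, 0.59, 0.001, 0.001]
force: [0.3, 0.3, 0.1]
grip_width: 0.0
grasp_force: 0.0
```

Call:
{"api": "jog_arm", "payload": {"rows": [{"slide": [-0.001,0,0],"dr": [0,0,0]},{"slide": [-0.001,0,0],"dr": [0,0,0]},{"slide": [0,0,0],"dr": [0,0,0]}]}}

```text
time_s: 17.62
ee_pos: [0.5838, -0.1278, 0.0516]
eef_rot: [0.807, 0.59, 0.001, 0.001]
force: [-0.3, -0.3, 0.4]
grip_width: -0.0002
grasp_force: 0.0
```

Call:
{"api": "jog_arm", "payload": {"rows": [{"slide": [-0.001,0,0],"dr": [0,0,0]},{"slide": [-0.001,0,0],"dr": [0,0,0]},{"slide": [0,0,0],"dr": [0,0,0]}]}}

```text
time_s: 17.87
ee_pos: [0.5831, -0.1298, 0.0516]
eef_rot: [0.807, 0.59, 0.001, 0.001]
force: [-1.0, 0.1, -0.4]
grip_width: -0.0002
grasp_force: 0.0
```

```bash
python3 -c "
from h import *
st()"
```

```text
t 17.8667 nose x 0.0057 lat 0.0002 z 0.0516 F along/lat/z [ 0.2 -1.  -0.4] torq [-0.01  0.04  0.05]
```

Call:
{"api": "jog_arm", "payload": {"rows": [{"slide": [-0.001,0,0],"dr": [0,0,0]},{"slide": [-0.001,0,0],"dr": [0,0,0]},{"slide": [0,0,0],"dr": [0,0,0]}]}}

```text
time_s: 18.12
ee_pos: [0.5829, -0.1306, 0.0515]
eef_rot: [0.807, 0.591, 0.001, 0.001]
force: [0.6, 2.5, -0.3]
grip_width: 0.0005
grasp_force: 1.0
```

Call:
{"api": "jog_arm", "payload": {"rows": [{"slide": [-0.001,0,0],"dr": [0,0,0]},{"slide": [-0.001,0,0],"dr": [0,0,0]},{"slide": [0,0,0],"dr": [0,0,0]}]}}

```text
time_s: 18.37
ee_pos: [0.5827, -0.1307, 0.0515]
eef_rot: [0.807, 0.591, 0.002, -0.0]
force: [1.7, 5.8, 0.3]
grip_width: 0.0003
grasp_force: 2.7
```

Call:
{"api": "jog_arm", "payload": {"rows": [{"slide": [-0.001,0,0],"dr": [0,0,0]},{"slide": [-0.001,0,0],"dr": [0,0,0]},{"slide": [0,0,0],"dr": [0,0,0]}]}}

```text
time_s: 18.62
ee_pos: [0.5824, -0.131, 0.0516]
eef_rot: [0.806, 0.592, 0.002, -0.001]
force: [1.7, 8.2, 1.7]
grip_width: 0.0001
grasp_force: 3.8
```

```bash
python3 -c "
from h import *
st()"
```

```text
t 18.6167 nose x 0.007 lat -0.0002 z 0.0516 F along/lat/z [-8.3 -0.8  1.7] torq [ 1.63 -0.35 -0.03]
```

It resists stiffly straight away with no slack, so it is home. Retreating clear.

Call:
{"api": "jog_arm", "payload": {"rows": [{"slide": [0.001,0,0],"dr": [0,0,0]},{"slide": [0.002,0,0],"dr": [0,0,0]},{"slide": [0.004,0,0],"dr": [0,0,0]},{"slide": [0.01,0,0],"dr": [0,0,0]},{"slide": [0.01,0,-0.01],"dr": [0,0,0]}]}}

```text
time_s: 19.03
ee_pos: [0.588, -0.1102, 0.0602]
eef_rot: [0.808, 0.59, -0.001, 0.0]
force: [0.6, 0.2, -0.4]
grip_width: -0.0001
grasp_force: 0.0
```

Call:
{"api": "jog_arm", "payload": {"rows": [{"slide": [0.01,0,-0.025],"dr": [0,0,0]},{"slide": [0.01,0,-0.03],"dr": [0,0,0]},{"slide": [0,0,-0.02],"dr": [0,0,0]},{"slide": [0,0,0],"dr": [0,0,0]},{"slide": [0,0,0],"dr": [0,0,0]}]}}

```text
time_s: 19.45
ee_pos: [0.5963, -0.0906, 0.1376]
eef_rot: [0.807, 0.591, 0.002, 0.002]
force: [-0.4, 0.6, -0.3]
grip_width: -0.0
grasp_force: 0.0
```

Run:
```python
from h import *
from cell import read_camera,ctrl
st()
a=cv2.imread("pics/s7.png")[:300]; b=cv2.convertScaleAbs(cv2.resize(read_camera("scene")[201:246,175:295],(800,300),interpolation=cv2.INTER_CUBIC),alpha=1.6)
for c in(a,b):
    h=cv2.cvtColor(c,cv2.COLOR_BGR2HSV); m=cv2.inRange(h,(3,180,90),(14,255,255)); m[:,:405]=0; m[:,520:]=0; print("post centroid",np.argwhere(m).mean(0),m.sum()//255)
print(ctrl.hand_in())
```

```text
t 19.45 nose x -0.0356 lat 0.001 z 0.1376 F along/lat/z [-0.5 -0.6 -0.3] torq [-0.    0.05 -0.05]
post centroid [145.13890457 447.01656315] 5313
post centroid [142.62196941 446.55538978] 5362
the job is handed in; nothing more can be done
None
```

The orange carrier is in the stage pocket with its nose against the firm stop, about 29 mm past the mouth. It is released, the arm is clear, and I handed the job in at about 19.5 s; the hand-in gave no pass/fail result.

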